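# Press a fired tile onto its wooden back and keep the pressure on

## Task

The wooden plaque on the press's pulled-out tray is ready glued: lay the square tile flat in its recess, glazed face up as it lies now, then push the tray fully home under the ram. Pull the press lever by its ball forward and down until the sprung pad bears on the tile with its spring squeezed about half-way (about 5 mm of its 10 mm stroke, never bottomed out, which would crack the tile), and finish while holding it there, because the lever springs back when let go. Leave the other tiles and everything else on the table undisturbed.

Things in the scene. Friction and masses are not known exactly. Their poses are not given: they have to be found in the camera images.
- press: grey cast-iron bench arbor press fixed to the table. Origin: on the table straight under the ram axis. Its +x points from the ram back to its column, so its front, where the tray comes out, is its -x; z up. Overhanging head 56 mm wide, 127 to 217 mm above the table, its front 33 mm before the ram axis; ram top at 264 mm; column 75 to 130 mm behind the axis; tray rails reach 265 mm to the front
- tray (a joint): how far the loading tray is pulled out, m: 0 = fully home against its stop, the recess then lies under the ram; grows as the tray slides out along the press's -x, at most 0.13. It starts 0.105 to 0.125 out and stays where it is left; about 2 to 3 N moves it
- recess (a point): centre of the floor of the square recess in the wooden plaque that is fixed on the tray; moves with the tray, same axes as the press, 54 mm above the table. The recess is 60 x 60 mm, its sides along the press's x and y, and its rim stands 4 mm above its floor; the rim is 12 mm wide in x and 8 mm wide in y
- tray_knob (a point): top centre of the tray's upright black knob, a cylinder 22 mm across and 44 mm tall (46 to 90 mm above the table) at the tray's front end, 115 mm in front of the recess centre
- lever (a joint): angle of the press lever, rad: 0 = upright (a spring holds it there), grows as its ball is pulled forward (press -x) and down; stop at 1.6. Each rad lowers the ram 20 mm. With the tile seated and the tray home the pad touches it at about 0.9, is half squeezed at 1.15, bottoms out at 1.4. About 2 N at the ball starts it, about 7 N holds it at 1.15
- lever_ball (a point): centre of the black ball on the end of the lever, 30 mm across; 150 mm from the hub, on a steel rod 11 mm thick. It stands 320 mm above the table at lever angle 0
- lever_hub (a point): point on the lever's hinge axis, in the plane in which the ball swings; 170 mm above the table, 52 mm to the press's -y side of the ram axis. The hinge axis runs along the press's y: at lever angle a the ball is 0.150 sin a towards the press's -x and 0.150 cos a above this point
- pad (a joint): how far the sprung pad under the ram is squeezed up against its spring, m: 0 = free, 0.010 = bottomed out. About 5 N starts it, then 5 N more for each mm. The gap between the pad's plate and the ram's collar is 10 mm minus this
- pad_face (a point): centre of the rubber underside of the pad, a disc 38 mm across, on the ram axis, facing down; 84 mm above the table while the lever is up
- ware_board: plywood board 360 x 120 x 12 mm fixed on the table, with the three tiles lying on it in a row along its x, about 108 mm apart. Origin: centre of its underside
- tile: the square tile to press: 56 x 56 x 12 mm, about 80 g, terracotta with a white-glazed upper face, lying on the ware board; which of the three places it has varies. Origin: centre of its underside, sides along its x and y, z up
- long_tile: finished tile 94 x 42 x 12 mm, white-glazed, on the ware board; does not fit the recess; leave alone. Origin: centre of underside
- round_tile: finished round tile 72 mm across, 12 mm thick, white-glazed, on the ware board; does not fit; leave alone. Origin: centre of underside
- glue_bottle: white squeeze bottle, 48 mm across, 130 mm tall, standing on the table; leave alone. Origin: centre of underside
- brush_pot: white ceramic pot 72 mm across, 100 mm tall, with brushes up to 185 mm; leave alone. Origin: centre of underside
- house_ornament: white ceramic house, 52 x 52 mm, 105 mm tall; leave alone. Origin: centre of underside
- spatula: yellow plastic spatula 170 mm long, lying on the table; leave alone. Origin: under its middle
- cup: blue mug 76 mm across, 80 mm tall; leave alone. Origin: centre of underside

How it is judged:
On the way, in this order (a step that is already met when the one before it is completed fails the run):
1. the square tile lies flat in the recess of the plaque (horizontal distance between tile and recess below 0.005 m and z of tile in the frame of recess between -0.002 and 0.002 m and angle between tile's own z axis and vertical below 0.06 rad), for 0.2 s.
2. the tray is fully home with the tile in it (all of step 1 and value of joint tray below 0.004 m), for 0.2 s.
3. the lever is pulled down and the pad's spring is about half squeezed on the tile (all of step 2 and value of joint pad between 0.003 and 0.0075 m and value of joint lever above 0.95 rad), for 0.2 s.
At the end, for the whole second after the job is handed in: Tile within 5 mm of the recess centre and within 2 mm of its floor height, level to 0.06 rad; tray within 4 mm of home; the robot's fingers still on the lever, lever past 0.95 rad, and the pad squeezed 3 to 7.5 mm through the last second (all of step 3 and contact force between press and the fingers above 1 N); the arm keeps its last pose, push and grip.
It fails at once if the pad's spring was bottomed out (value of joint pad above 0.0094 m).
It fails at once if another tile or a thing on the table was moved by more than 2 cm (distance of any of long_tile, round_tile, glue_bottle, brush_pot, house_ornament, spatula, cup from where it was at the start of the episode above 0.02 m).
It also fails if it takes over 59 s, if anything falls off the work surface, if the arm or the gripper's body presses on something with over 40 N, if the wrist force passes 120 N, or if a joint passes its speed limit or range.

## Robot

A 6-joint arm with a two-finger parallel gripper is mounted at the origin on the work surface. World frame = base frame: x ahead of the robot, y to its left, z up, the work surface at z = 0. Lengths are in m, angles in rad, forces in N, time in s.
With the tool pointing down it reaches from about 0.325 to 0.9 m from the base axis. Payload 6.1 kg.
Tool frame: the origin (TCP) lies between the finger pads; the fingertips stand 14 mm ahead of it and the grasp point (between the pads) lies 5 mm behind it; z points along the fingers, y is the line along which they close (so a half turn about z gives the same grasp; the last joint's range is limited). The gripper opens to 85 mm and grips with 20 to 120 N. Pads are 22 mm wide; open, the fingers measure 114 mm over their backs; the gripper's body (76 mm by 85 mm) begins 54 mm behind the grasp point. The pads swing forward as they close: fully open they stand 13 mm farther back than shut.
Start: joints at [-1.296, 0.22, 1.526, -0, 1.395, -0.126], TCP at [0.244, -0.575, 0.245] pointing down, gripper open.
Joint ranges: [-2.98, 2.98], [-0.91, 2.08], [0.09, 2.57], [-1.24, 4.39], [0.2, 2.65], [-2.68, 2.68]. Speed limits (rad/s): [2.57, 2.57, 3.01, 3.14, 3.14, 3.14].

## Interface

Orientations are given as a unit quaternion [x, y, z, w].
In Python, from bench import env, effector, kinematics, imaging, order, nets, status gives the robot as it stands. The module is installed in compiled form; this text tells all that it offers. Calls block until the motion is done:
- env.movep(position, orientation): joint-space move of the TCP to a pose.
- env.move_straight(position, speed=0.15, orientation=None): straight line of the TCP; orientation=None keeps the orientation; speed is the mean speed in m/s.
- env.movej(angles): joint-space move.
- effector.grip(opening, strength=None): finger opening in m; strength is the grip in N (None keeps the last); returns when the fingers have stopped.
- env.pause(seconds).
- kinematics.inverse_kinematics(position, orientation): joint angles nearest the present ones, or None.
- imaging.get_image(name): name is "scene" or "side" or "wrist"; returns a dict with "color" (400x640x3 uint8, blue, green, red), "K" (3x3 intrinsics, pixels), "D" ([k1, k2, p1, p2, k3] as OpenCV has them; the pictures are not rectified), "world_to_cam" (4x4, takes a point from world to camera coordinates). Camera axes: x right, y down, z forward; pixel columns grow to the right and rows downward; lengths in m; the calibration is good to about 2 mm. A picture is of the moment at which its call begins. There is no depth.
A pose or a line that the arm cannot do raises env.PlanningError and nothing moves.
- order.hand_in(): hands the job in; it is judged then, once.
Trained networks look in the newest picture that a camera, given by its name, has taken for a name from the list of things; names that differ only in an ending like _2 or _b are one class to them, and where a whole thing is asked for, a point or a joint stands for the part that bears it (a point fixed in the world has none). Each returns a list of dicts, best first, with "confidence" (0 to 1); they miss things now and then, are a little off and sometimes report something else, mostly with a low value. They report only what shows in the picture. A call takes as long as a camera call.
- nets.trace(label, camera): "pixels" (400x640 bool, what is visible of it) and "location" ([column, row] in pixels, amid what is visible of it).
Readings, each from a call of its own:
- status.current_time_s(): time.
- status.current_qpos(): joint angles.
- status.current_joint_vel(): joint speeds.
- status.current_tau(): joint torques, N m.
- status.current_tcp_pos(): TCP position.
- status.current_orientation(): TCP orientation.
- status.current_force(): force on the tool from outside, world axes, zero at the start.
- status.current_ft_torque(): the same for the moment, N m.
- status.current_gripper_width(): finger opening in m.
- status.current_gripper_force(): force on a finger pad.
Only numpy, scipy, OpenCV 4.12 (cv2) and the standard library are available. Lean on these libraries where they do the work, as an engineer would, in place of code of your own. Each camera call takes 0.05 s, during which the arm holds its last target. There are 200 camera calls.

## Working session

There is one attempt and no reset: what is moved stays moved. The work goes in short steps, each a Python script; the robot and the scene stay as the last script left them, time stands still between calls to the robot, and variables do not carry over. Pictures are saved under pics/ and viewed, at most 10 in all, crops included, and the job is handed in when it is done.

```bash
mkdir -p pics
python3 - <<'E'
from bench import env, effector, kinematics, imaging, order, nets, status
import cv2,numpy as np
for n in ["scene","side"]:
    r=imaging.get_image(n); cv2.imwrite(f"pics/{n}0.png",r["color"])
    T=np.linalg.inv(r["world_to_cam"]); print(n,r["K"].tolist(),r["D"],T[:3,3],T[:3,2])
    for l in ["tile","tray_knob","lever_ball","recess","long_tile","round_tile","pad_face","press"]:
        print(l,[(round(d["confidence"],2),np.round(d["location"],1).tolist(),int(d["pixels"].sum())) for d in nets.trace(l,n)[:3]])
print(status.current_orientation(),status.current_time_s())
E
```

```text
scene [[488.06820434929955, 0.0, 327.75875484030934], [0.0, 488.06820434929955, 209.56203360601373], [0.0, 0.0, 1.0]] [-0.08792384  0.          0.          0.          0.        ] [ 1.02204716 -0.61788951  1.31545595] [-0.32706803  0.47015532 -0.81974416]
tile [(0.96, [273.8, 329.8], 391)]
tray_knob [(0.6, [329.6, 237.7], 1638), (0.45, [231.1, 371.9], 653)]
lever_ball [(0.67, [373.8, 173.0], 286)]
recess [(0.75, [332.1, 235.5], 1576), (0.69, [355.2, 307.1], 407)]
long_tile [(0.62, [241.6, 313.7], 515)]
round_tile [(0.93, [213.4, 294.4], 477)]
pad_face []
press [(0.6, [351.7, 211.0], 5246), (0.23, [331.0, 238.6], 1640)]
side [[463.96730464366163, 0.0, 316.3182343588404], [0.0, 463.96730464366163, 200.54552532401007], [0.0, 0.0, 1.0]] [0.01910164 0.         0.         0.         0.        ] [-0.10149936 -1.06101721  1.20747993] [ 0.41973283  0.66487347 -0.61787347]
tile [(0.51, [375.0, 296.0], 259), (0.44, [381.5, 236.9], 352)]
tray_knob []
lever_ball [(0.47, [304.0, 167.7], 208)]
recess []
long_tile [(0.64, [355.1, 313.5], 127)]
round_tile []
pad_face [(0.34, [269.0, 171.7], 21), (0.32, [303.7, 168.7], 145)]
press [(0.91, [287.7, 180.4], 1184)]
[9.79987336e-01 1.99059841e-01 2.38809547e-05 2.84318254e-05] 0.9
```

Run:
```python
import cv2
a=cv2.imread("pics/scene0.png");b=a[110:400,180:480]
cv2.imwrite("pics/c1.png",cv2.resize(b,None,fx=2,fy=2,interpolation=cv2.INTER_CUBIC))
a=cv2.imread("pics/side0.png")
cv2.imwrite("pics/c2.png",a)
```

```text
(no output)
```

View pics/c1.png

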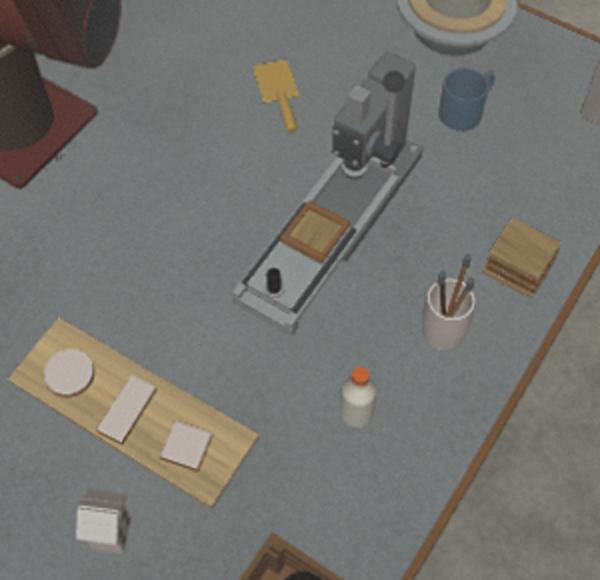

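View pics/c2.png

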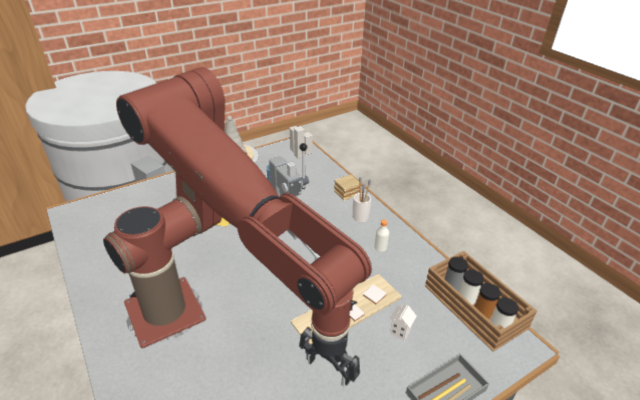

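Scene crop (2x, offset 180,110): the square tile is at about crop (187,445), the plaque at (317,232), the knob top at (273,271) and the ball at (394,81). The side view is mostly blocked by the arm. Next I'll take rough positions from the scene view.

```bash
cat > h.py <<'E'
from bench import env, effector, kinematics, imaging, order, nets, status
import cv2,numpy as np
from scipy.spatial.transform import Rotation as R
def unproj(r,uv,z):
    n=cv2.undistortPoints(np.array(uv,float).reshape(-1,1,2),r["K"],np.array(r["D"])).reshape(-1,2)
    T=np.linalg.inv(r["world_to_cam"]); d=np.c_[n,np.ones(len(n))]@T[:3,:3].T; c=T[:3,3]
    return c+d*((z-c[2])/d[:,2])[:,None]
def proj(r,P):
    W=r["world_to_cam"]; return cv2.projectPoints(np.array(P,float).reshape(-1,1,3),cv2.Rodrigues(W[:3,:3])[0],W[:3,3],r["K"],np.array(r["D"]))[0].reshape(-1,2)
def down(yaw): # tool z down, tool y (closing line) at world angle yaw
    y=np.array([np.cos(yaw),np.sin(yaw),0]); z=np.array([0,0,-1.]); return R.from_matrix(np.c_[np.cross(y,z),y,z]).as_quat()
E
python3 - <<'E'
from h import *
r=imaging.get_image("scene")
o=np.array([180,110])
f=lambda u,v,z: unproj(r,[(u/2+o[0],v/2+o[1])],z)[0]
for n,a in dict(tile=(187,440,.024),tA=(175,423,.024),tB=(211,430,.024),tC=(198,467,.024),tD=(162,460,.024),longt=(127,408,.024),round=(69,372,.024),knob=(273,271,.09),pl1=(304,205,.058),pl2=(349,218,.058),pl3=(321,260,.058),pl4=(281,239,.058),ball=(394,81,.32),railL=(237,291,.04),railR=(296,326,.04),bottle=(360,375,.13),pot=(450,290,.1)).items(): print(n,f(*a).round(3))
w=imaging.get_image("wrist");T=np.linalg.inv(w["world_to_cam"]);print(T.round(3),w["K"])
print(R.from_quat(status.current_orientation()).as_matrix().round(3),status.current_tcp_pos())
E
```

```text
tile [ 0.609 -0.298  0.024]
tA [ 0.58  -0.288  0.024]
tB [ 0.628 -0.268  0.024]
tC [ 0.645 -0.32   0.024]
tD [ 0.598 -0.34   0.024]
longt [ 0.51  -0.308  0.024]
round [ 0.404 -0.312  0.024]
knob [ 0.577 -0.039  0.09 ]
pl1 [0.538 0.101 0.058]
pl2 [0.609 0.12  0.058]
pl3 [0.615 0.032 0.058]
pl4 [0.543 0.029 0.058]
ball [0.627 0.19  0.32 ]
railL [ 0.534 -0.074  0.04 ]
railR [ 0.64  -0.074  0.04 ]
bottle [ 0.778 -0.126  0.13 ]
pot [0.809 0.07  0.1  ]
[[ 0.39  -0.888 -0.243  0.304]
 [-0.921 -0.376 -0.103 -0.55 ]
 [-0.     0.264 -0.965  0.373]
 [ 0.     0.     0.     1.   ]] [[341.20750481   0.         322.60979113]
 [  0.         341.20750481 202.83420975]
 [  0.           0.           1.        ]]
[[ 0.921  0.39   0.   ]
 [ 0.39  -0.921  0.   ]
 [ 0.    -0.    -1.   ]] [ 0.24385394 -0.57545031  0.24529867]
```

Run:
```python
from h import *
env.movep([.609,-.298,.17],down(np.radians(-72)))
w=imaging.get_image("wrist"); cv2.imwrite("pics/w1.png",w["color"])
for l in ["tile"]:
  for d in nets.trace(l,"wrist")[:2]:
    m=d["pixels"].astype(np.uint8); print(l,d["confidence"],d["location"],m.sum())
    c=max(cv2.findContours(m,0,2)[0],key=cv2.contourArea)
    P=unproj(w,c.reshape(-1,2),.024)[:,:2]*1000
    print(cv2.minAreaRect(P.astype(np.float32)))
env.movep([.576,.0,.19],down(np.radians(-90)))
w=imaging.get_image("wrist"); cv2.imwrite("pics/w2.png",w["color"])
np.save("w2.npy",w,allow_pickle=True)
print(status.current_time_s())
```

```text
tile 0.96 [324.7, 188.0] 4444
((610.0182495117188, -303.0344543457031), (57.9611930847168, 55.2148323059082), 14.606344223022461)
4.0
```

View pics/w1.png

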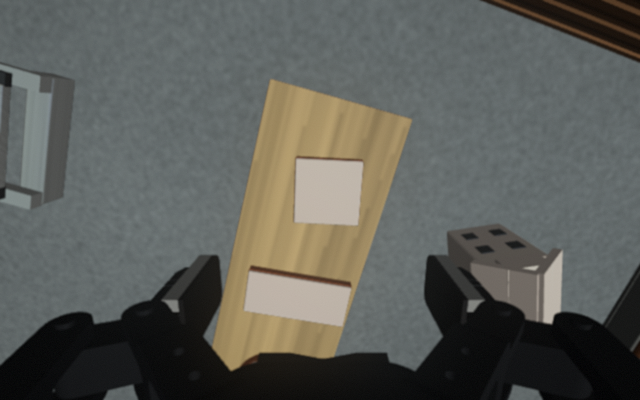

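View pics/w2.png

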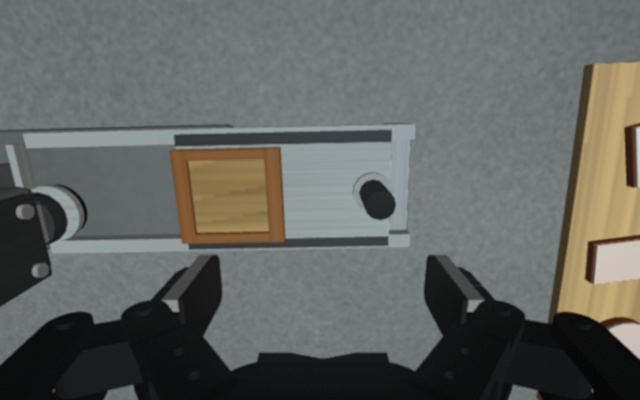

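w1: the square tile is at pixels (294–363, 157–226) with its white top clear. w2: the plaque's outer rim spans about (171–285, 147–244), the inner recess about (188–269, 158–234), and the knob top is near (381,206). Next I'll measure the plaque from straight above and refine both by colour.

```bash
python3 - <<'E'
from h import *
env.movep([.535,.07,.19],down(np.radians(-90)))
w=imaging.get_image("wrist"); cv2.imwrite("pics/w3.png",w["color"]); np.save("w3.npy",w,allow_pickle=True)
print(np.linalg.inv(w["world_to_cam"])[:3,3])
for l in ["recess","tray_knob"]:
  for d in nets.trace(l,"wrist")[:2]:
    m=d["pixels"].astype(np.uint8); print(l,d["confidence"],d["location"],m.sum(),cv2.boundingRect(m))
a=cv2.imread("pics/w1.png"); g=(cv2.cvtColor(a,6)).astype(np.uint8); 
h=cv2.cvtColor(a,cv2.COLOR_BGR2HSV); m=((h[...,1]<60)&(h[...,2]>165)).astype(np.uint8); 
n,lab,st,cen=cv2.connectedComponentsWithStats(m); i=lab[190,328]; print(st[i],cen[i],a[190,328])
E
python3 - <<'E'
import cv2
a=cv2.imread("pics/w3.png")
cv2.imwrite("pics/w3c.png",cv2.resize(a[60:280,200:460],None,fx=3,fy=2.7))
E
```

```text
[0.60000833 0.06937638 0.31761853]
recess 0.7 [378.7, 138.4] 27823 (259, 75, 246, 128)
tray_knob 0.79 [374.0, 136.4] 27480 (259, 74, 245, 129)
[ 295  159   68   67 4149] [327.61629308 191.68715353] [170 182 192]
```

View pics/w3.png

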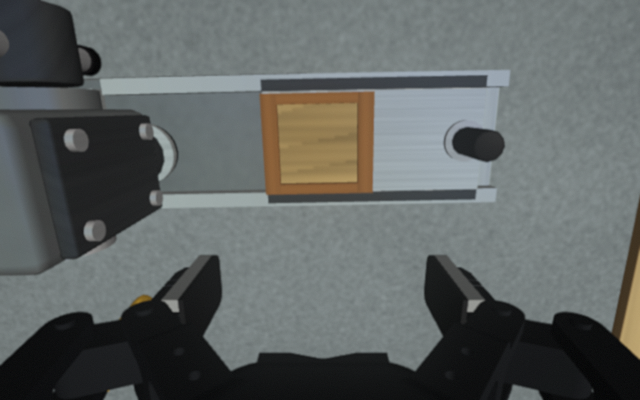

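w3: the plaque rim spans about (261–374, 92–194), the recess about (278–358, 102–185), and the knob top is at about (489,145). Next I'll segment by colour.

Run:
```python
from h import *
w=np.load("w3.npy",allow_pickle=True).item(); a=w["color"]
print([a[y,x].tolist() for x,y in [(268,140),(315,97),(366,140),(315,190),(315,140),(300,120),(340,160)]])
h=cv2.cvtColor(a,cv2.COLOR_BGR2HSV)
print([h[y,x].tolist() for x,y in [(268,140),(315,97),(366,140),(315,190),(315,140),(300,120),(340,160)]])
def rect(m,seed,z):
    lab=cv2.connectedComponents(m)[1]; q=(lab==lab[seed[1],seed[0]]).astype(np.uint8)
    c=max(cv2.findContours(q,0,2)[0],key=cv2.contourArea)
    # fit lines per side subpixel
    return unproj(w,c.reshape(-1,2),z)[:,:2]*1000
out=((h[...,1]>80)).astype(np.uint8)
P=rect(out,(315,140),.058); print("outer",cv2.minAreaRect(P.astype(np.float32)))
fl=((h[...,1]>60)&(h[...,0]>=16)).astype(np.uint8)
fl=cv2.morphologyEx(fl,cv2.MORPH_CLOSE,np.ones((5,5)))
fl=cv2.morphologyEx(fl,cv2.MORPH_OPEN,np.ones((5,5)))
for z in(.054,.058):
  P=rect(fl,(315,140),z); print("inner",cv2.minAreaRect(P.astype(np.float32)))
for n in ("knob",): print(unproj(w,[(489,145)],.09))
a=cv2.imread("pics/w1.png");h=cv2.cvtColor(a,cv2.COLOR_BGR2HSV);m=((h[...,1]<60)&(h[...,2]>165)).astype(np.uint8)
# tile view camera: same hand offset; rebuild extrinsics from w3
T3=np.linalg.inv(w["world_to_cam"]);Rt=R.from_quat(down(np.radians(-90))).as_matrix();tcp=status.current_tcp_pos();print(tcp)
ct=Rt.T@(T3[:3,3]-tcp);cr=Rt.T@T3[:3,:3]
R1=R.from_quat(down(np.radians(-72))).as_matrix();T=np.eye(4);T[:3,:3]=R1@cr;T[:3,3]=R1@ct+[.609,-.298,.17]
w=dict(w,world_to_cam=np.linalg.inv(T));print("tile",cv2.minAreaRect(rect(m,(328,190),.024).astype(np.float32)))
```

```text
[[58, 96, 138], [58, 97, 139], [62, 100, 141], [59, 97, 140], [78, 121, 143], [83, 126, 149], [84, 129, 153]]
[[14, 148, 138], [14, 149, 139], [14, 143, 141], [14, 148, 140], [20, 116, 143], [20, 113, 149], [20, 115, 153]]
outer ((574.3297119140625, 73.09231567382812), (75.69074249267578, 83.2672348022461), 1.2536473274230957)
inner ((574.60498046875, 73.16767120361328), (61.18399429321289, 60.65602493286133), 1.229322910308838)
inner ((574.9904174804688, 73.11016082763672), (60.25563430786133, 59.73566436767578), 1.2293425798416138)
[[ 0.57770667 -0.0411247   0.09      ]]
[0.53573763 0.06885779 0.19017315]
tile ((608.3651123046875, -302.12109375), (53.940311431884766, 53.735801696777344), 15.140562057495117)
```

```bash
cat >> h.py <<'E'
def go(p,q,sp=None):
    p=np.array(p,float)
    env.move_straight(p,sp,q) if sp else env.movep(p,q)
    e=p-status.current_tcp_pos(); return e
E
python3 - <<'E'
from h import *
q=down(np.radians(-74.9)); p=np.array([.609,-.3027,.10])
e=go(p,q); print("err",e)
effector.grip(.072,30); p=p+[e[0],e[1],0]
f0=status.current_force(); z=.04; env.move_straight([p[0],p[1],z],.12)
while z>.014:
    z-=.003; env.move_straight([p[0],p[1],z],.03); f=status.current_force()-f0
    if abs(f[2])>2: break
t=status.current_tcp_pos(); print("contact",z,t,f,status.current_time_s())
E
```

```text
err [-0.00039956 -0.00090125 -0.00032756]
contact 0.016 [ 0.60906776 -0.3038995   0.01773631] [-2.62811754  2.76786449  7.63227714] 8.9583
```

Run:
```python
from h import *
env.move_straight([.6086,-.3036,.0262],.05)
effector.grip(.04,40); print("w",status.current_gripper_width(),status.current_tcp_pos())
env.move_straight([.6086,-.3036,.16],.2)
w=imaging.get_image("wrist"); cv2.imwrite("pics/w4.png",w["color"]); np.save("w4.npy",w,allow_pickle=True)
print(status.current_gripper_width(),status.current_tcp_pos(),status.current_time_s(),[(d["confidence"],d["location"],d["pixels"].sum()) for d in nets.trace("tile","wrist")])
```

```text
w 0.054719651390585704 [ 0.60871416 -0.30369639  0.02626414]
0.054478259817213374 [ 0.60738298 -0.30281089  0.15748632] 10.4667 [(0.76, [324.3, 257.9], np.int64(16502))]
```

View pics/w4.png

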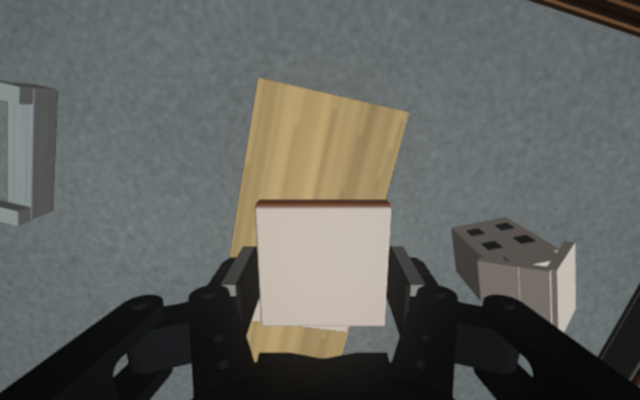

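The tile is held square, with its top corners at about (257,207), (390,207), (387,325) and (261,325). Next I'll compute its offset in the hand and carry it over the recess.

Run:
```python
from h import *
w=np.load("w4.npy",allow_pickle=True).item()
h=cv2.cvtColor(w["color"],cv2.COLOR_BGR2HSV);m=((h[...,1]<60)&(h[...,2]>165)).astype(np.uint8)
lab=cv2.connectedComponents(cv2.erode(m,np.ones((3,3))))[1];q=cv2.dilate((lab==lab[260,324]).astype(np.uint8),np.ones((3,3)))
# the long tile merges below; use edges in tool frame
tcp=np.array([.60738298,-.30281089,.15748632]);Rt=R.from_quat(down(np.radians(-74.9))).as_matrix()
# camera vs tool geometry (same hand) => trust w extrinsics
P=unproj(w,[(257,207),(390,207),(387,325),(261,325)],tcp[2]-.0023)
L=(P-tcp)@Rt; print((L*1000).round(1))
Q=np.c_[np.where(q[:,260:388].any(1))[0][[0,-1]]];print(Q.T)
d=L.mean(0); print("off",d)
Y=np.radians(-88.75);qp=down(Y);Rp=R.from_quat(qp).as_matrix()
off=Rp@np.array([d[0],0,0]); goal=np.array([.5747,.0731,0])-off*[1,1,0]; print(goal)
p=goal+[0,0,.16]; e=go(p,qp); env.pause(.3); print(p-status.current_tcp_pos())
p=goal+[0,0,.10]; env.move_straight(p,.15); env.pause(.3); e=p-status.current_tcp_pos(); print(e)
w=imaging.get_image("wrist"); cv2.imwrite("pics/w5.png",w["color"]); np.save("w5.npy",w,allow_pickle=True); print(status.current_tcp_pos(),status.current_time_s())
```

```text
[[ 27.8 -25.7   2.3]
 [ 27.8  27.3   2.3]
 [-26.4  28.9   2.3]
 [-26.4 -26.7   2.3]]
[[208 331]]
off [0.00070211 0.00095195 0.0023    ]
[0.57399805 0.07308468 0.        ]
[-2.14274745e-04  7.35405244e-04  7.48400364e-05]
[-7.47579992e-04 -2.53043648e-05 -1.13866302e-03]
[0.57454289 0.07310036 0.10089101] 13.125
```

View pics/w5.png

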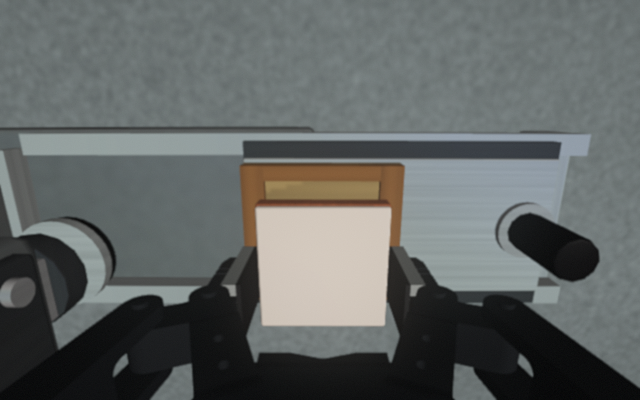

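w5: the tile is over the recess. The visible far inner edge of the recess runs from about (264,181) to (379,181), and the tile's top edge from (257,207) to (391,207). I'll check the relative offset and then descend.

Run:
```python
from h import *
w=np.load("w5.npy",allow_pickle=True).item()
h=cv2.cvtColor(w["color"],cv2.COLOR_BGR2HSV)
row=h[190]; fl=np.where((row[:,0]>=17)&(row[:,0]<26)&(row[:,1]>60))[0]; fl=fl[(fl>240)&(fl<410)]; print("floor cols",fl.min(),fl.max())
br=np.where((row[:,1]>80))[0]; br=br[(br>220)&(br<420)]; print("rim cols",br.min(),br.max())
col=h[:,322]; f2=[i for i in range(160,215) if 17<=col[i,0]<26 and col[i,1]>60]; print("floor rows",f2[0],f2[-1]); b2=[i for i in range(140,215) if col[i,1]>80]; print("rim rows",b2[0])
print("rim outer",unproj(w,[(br.min(),190),(br.max()+1,190),(322,b2[0])],.058).round(4).tolist(),"floor edge",unproj(w,[(fl.min(),190),(fl.max()+1,190),(322,f2[0])],.058).round(4).tolist())
row=h[270];t=np.where((row[:,1]<60)&(row[:,2]>165))[0];t=t[(t>230)&(t<420)];print("tile cols",t.min(),t.max())
print("tile",unproj(w,[(t.min(),270),(t.max()+1,270),(322,207),(322,326)],.0986).round(4).tolist())
```

```text
floor cols 265 379
rim cols 241 402
floor rows 163 198
rim rows 164
rim outer [[0.5991, 0.115, 0.058], [0.601, 0.0318, 0.058], [0.6135, 0.0737, 0.058]] floor edge [[0.5994, 0.1027, 0.058], [0.6007, 0.0436, 0.058], [0.614, 0.0737, 0.058]]
tile cols 259 386
tile [[0.5746, 0.0991, 0.0986], [0.5757, 0.0456, 0.0986], [0.6025, 0.0734, 0.0986], [0.5482, 0.0722, 0.0986]]
```

The tile is aligned to about 0.5 mm, so I'll descend with force guarding.

Run:
```python
from h import *
x,y=.5740,.0735
f0=status.current_force(); env.move_straight([x,y,.073],.08)
z=.073
while z>.065:
    z-=.0015; env.move_straight([x,y,z],.03); f=status.current_force()-f0; print(round(z,4),status.current_tcp_pos().round(4),f.round(1))
    if f[2]>4: break
effector.grip(.07); 
env.move_straight([x,y,.15],.2)
env.movep([.535,.07,.19],down(np.radians(-90)))
w=imaging.get_image("wrist"); cv2.imwrite("pics/w6.png",w["color"][50:250,200:560]); np.save("w6.npy",w,allow_pickle=True); print(status.current_time_s())
h=cv2.cvtColor(w["color"],cv2.COLOR_BGR2HSV);m=((h[...,1]<60)&(h[...,2]>165)).astype(np.uint8)
lab=cv2.connectedComponents(m)[1];c=max(cv2.findContours((lab==lab[140,318]).astype(np.uint8),0,2)[0],key=cv2.contourArea)
print(cv2.minAreaRect((unproj(w,c.reshape(-1,2),.066)[:,:2]*1000).astype(np.float32)))
```

```text
0.0715 [0.574  0.0735 0.0716] [ 0.4 -0.1 -0.7]
0.07 [0.5739 0.0735 0.07  ] [0.5 0.4 0.3]
0.0685 [0.5739 0.0735 0.0684] [ 1.1 -0.3  0.7]
0.067 [0.5741 0.0735 0.0682] [-4.  -0.3  8.9]
15.8667
((574.586181640625, 72.95471954345703), (54.45594787597656, 54.28591537475586), 1.3696106672286987)
```

View pics/w6.png

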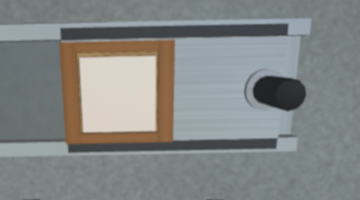

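The tile is seated, measuring (574.6, 73.0) mm at the same yaw as the recess at (574.7, 73.1). Next I'll push the knob.

Run:
```python
from h import *
q=down(np.radians(-88.75)); u=np.array([-.0218,.9998,0]); k=np.array([.5777,-.0411,.074])
p0=k-.048*u
effector.grip(0.0,40)
env.movep(p0+[0,0,.08],q); env.move_straight(p0,.15); env.pause(.2)
f0=status.current_force(); print("w",status.current_gripper_width(),status.current_tcp_pos())
s=.018+.095; env.move_straight(p0+s*u,.08); print((status.current_force()-f0).round(1))
while s<.165:
    s+=.004; env.move_straight(p0+s*u,.04); f=status.current_force()-f0; print(round(s,3),((status.current_tcp_pos()-p0)@u).round(4),f.round(1))
    if f@u<-9: break
print(status.current_tcp_pos(),status.current_time_s())
```

```text
w 0.0005047972374774156 [ 0.57984217 -0.08927773  0.07556833]
[0.8 0.  0.8]
0.117 0.1171 [-0.7 -1.   0.3]
0.121 0.1213 [-0.6 -0.5  0.6]
0.125 0.1254 [-0.4 -0.2  0.5]
0.129 0.1294 [-1.4 -0.6 -0.4]
0.133 0.1334 [-0.6 -0.3 -0.4]
0.137 0.1374 [0.3 0.2 0.2]
0.141 0.1382 [ -1.5 -12.5   0.1]
[0.57581967 0.04905578 0.07412932] 21.45
```

The tray is home: it hit a hard stop after about 116 mm of travel. That puts the ram at about (0.572, 0.189) and the ball at about (0.624, 0.190, 0.32). I'll back off and check the tray and ball in pictures.

Run:
```python
from h import *
p=status.current_tcp_pos()
env.move_straight(p-[0,.02,0],.15); env.move_straight([.576,.03,.40],.25); effector.grip(.06,60)
r=imaging.get_image("scene"); cv2.imwrite("pics/s2.png",cv2.resize(r["color"][120:260,300:440],None,fx=4,fy=4,interpolation=cv2.INTER_CUBIC))
print(proj(r,[[.6242,.1899,.32],[.575,.0746,.09]]))
w=imaging.get_image("wrist"); cv2.imwrite("pics/w7.png",w["color"]); np.save("w7.npy",w,allow_pickle=True)
print(proj(w,[[.6242,.1899,.32],[.575,.0746,.09],[.5722,.1888,.066]]),status.current_time_s())
for yaw in (1.25,181.25): print(kinematics.inverse_kinematics([.6242,.1899,.40],down(np.radians(yaw))),kinematics.inverse_kinematics([.6272,.053,.226],down(np.radians(yaw))))
print(status.current_qpos())
```

```text
[[376.17209027 150.0230752 ]
 [337.32909669 218.17833162]]
[[ 58.65441233 133.58619028]
 [287.5464237  162.0356941 ]
 [205.29486167 159.71004331]] 23.9
[ 1.74569671e-01  2.39321843e-01  1.21985896e+00 -4.44089210e-16
  1.68241185e+00  1.52753055e-01] [-4.08983902e-02  2.44166034e-01  1.53504770e+00 -4.44089210e-16
  1.36237892e+00 -6.27150058e-02]
None None
[-8.46546715e-02  5.14947842e-02  1.42789516e+00  2.33277501e-06
  1.66205903e+00  1.46429447e+00]
```

View pics/s2.png

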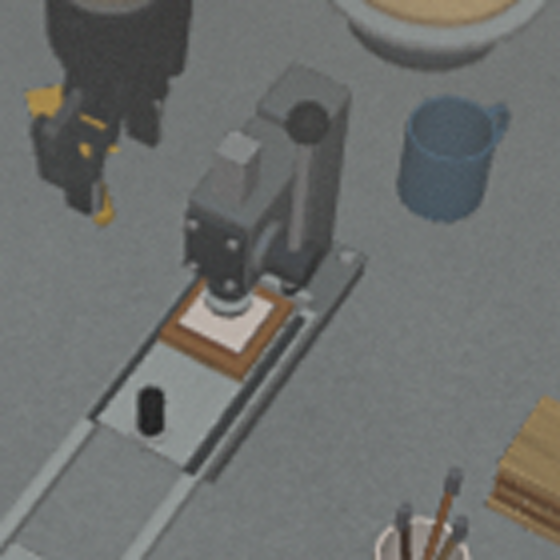

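View pics/w7.png

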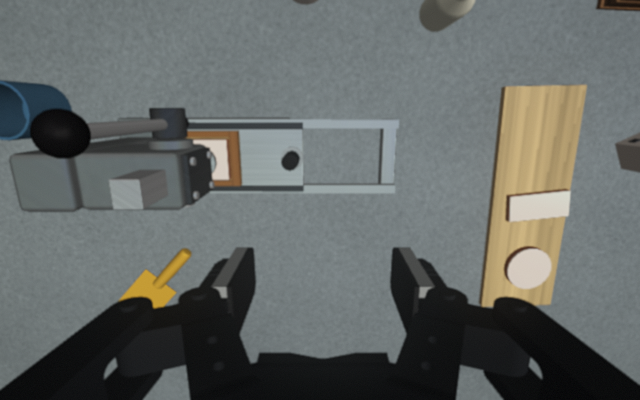

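Both pictures agree with the model. In the scene view the ball is at (376.8,150.5) against a prediction of (376.2,150.0), and in the wrist view at (60,133) against (58.7,133.6). The tray is home with the tile under the ram. Next I'll grip the ball and follow the arc.

Run:
```python
from h import *
q=down(np.radians(1.25)); u=np.array([-.0218,.9998,0]); hub=np.array([.6242,.1899,.170])
P=lambda a: hub+.150*(-np.sin(a)*u+np.cos(a)*np.array([0,0,1]))+[0,0,-.005]
env.movep(P(0)+[0,0,.085],q); env.move_straight(P(0),.15); env.pause(.2)
f0=status.current_force(); effector.grip(.02,60); print("w",status.current_gripper_width(),status.current_tcp_pos()-P(0),(status.current_force()-f0).round(1),status.current_time_s())
for a in np.r_[np.arange(.1,1.01,.1)]:
    env.move_straight(P(a),.08)
    if status.current_gripper_width()<.02: print("lost",a);break
    if a>.75: print(round(a,2),(status.current_tcp_pos()-P(a)).round(4),(status.current_force()-f0).round(1))
print(status.current_gripper_width(),status.current_time_s())
```

```text
w 0.0270729622560026 [0.00154339 0.00010004 0.00113891] [4.7 1.2 1. ] 26.4083
lost 0.7000000000000001
0.019756464897771938 28.7417
```

Run:
```python
from h import *
r=imaging.get_image("scene"); cv2.imwrite("pics/s3.png",cv2.resize(r["color"][100:260,280:440],None,fx=3.5,fy=3.5,interpolation=cv2.INTER_CUBIC))
print(status.current_gripper_width(),status.current_tcp_pos(),status.current_force(),status.current_gripper_force())
```

```text
0.01957776898197053 [0.62620325 0.09304722 0.27945347] [-0.46056469 -0.07432306 -1.10907969] 0.0
```

View pics/s3.png

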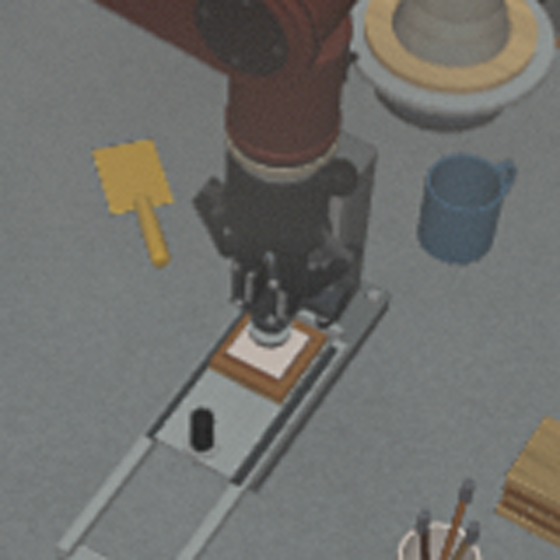

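The ball slipped out sideways and the lever is back up. I'll regrip it with the fingers in front of and behind it, closing in the swing plane and tilting the hand along the arc. That way a finger pushes it square on instead of relying on friction.

```bash
cat >> h.py <<'E'
u=np.array([-.0218,.9998,0]); hub=np.array([.6242,.1899,.170]); ax=np.array([.9998,.0218,0])
def LP(a,k=.8,up=0):
    b=k*a; Q=R.from_rotvec(ax*b)*R.from_quat(down(np.radians(-88.75))); zt=Q.as_matrix()[:,2]
    return hub+.150*(-np.sin(a)*u+np.cos(a)*np.array([0,0,1]))+.007*zt+[0,0,up], Q.as_quat()
E
python3 - <<'E'
from h import *
for a in (0,.3,.6,.9,1.15):
    for k in (.8,.6): j=kinematics.inverse_kinematics(*LP(a,k)); print(a,k,None if j is None else np.round(j,2))
p=status.current_tcp_pos(); env.move_straight([p[0],p[1],.40],.25); effector.grip(.07,100)
env.movep(*LP(0,up=.085)); env.pause(.2)
env.move_straight(LP(0)[0],.15); env.pause(.1); print((status.current_tcp_pos()-LP(0)[0]).round(4))
f0=status.current_force(); effector.grip(.015,100); print("w",status.current_gripper_width(),status.current_tcp_pos()-LP(0)[0],(status.current_force()-f0).round(1),status.current_time_s())
E
```

```text
0 0.8 [ 0.17  0.25  1.36 -0.    1.53  1.72]
0 0.6 [ 0.17  0.25  1.36 -0.    1.53  1.72]
0.3 0.8 [-0.01  0.21  1.45  0.24  1.5   1.52]
0.3 0.6 [0.02 0.21 1.44 0.18 1.5  1.55]
0.6 0.8 [-0.19  0.23  1.5   0.47  1.52  1.31]
0.6 0.6 [-0.13  0.22  1.49  0.36  1.5   1.38]
0.9 0.8 [-0.33  0.32  1.53  0.67  1.58  1.12]
0.9 0.6 [-0.26  0.27  1.53  0.52  1.52  1.21]
1.15 0.8 [-0.42  0.44  1.54  0.81  1.65  0.99]
1.15 0.6 [-0.35  0.35  1.55  0.64  1.54  1.08]
[0.0008 0.0001 0.002 ]
w 0.025898696900647625 [ 0.00025504 -0.00019443  0.00115488] [-3.  -1.8  4.7] 32.975
```

Run:
```python
from h import *
f0=status.current_force()
for a in np.arange(.1,.96,.1):
    p,q=LP(a); env.move_straight(p,.07,q); wd=status.current_gripper_width()
    print(round(a,2),round(wd,4),(status.current_tcp_pos()-p).round(4),(status.current_force()-f0).round(1))
    if wd<.022: print("lost");break
print(status.current_time_s())
```

```text
0.1 0.0262 [0.0002 0.0005 0.0012] [ 1.7  3.7 -0.6]
0.2 0.0261 [0.0002 0.0014 0.0015] [0.9 6.4 0.1]
0.3 0.0261 [0.0002 0.0023 0.002 ] [0.6 8.9 2.3]
0.4 0.0258 [0.0001 0.0031 0.0026] [0.4 9.7 3.4]
0.5 0.0262 [0.0001 0.0038 0.0035] [-1.6 11.   6.2]
0.6 0.0265 [ 0.0005 -0.0008  0.0029] [-3.1 -3.8  7.4]
0.7 0.0262 [ 0.0005 -0.0006  0.0031] [-3.9 -3.   8.3]
0.8 0.0263 [ 0.0005 -0.0002  0.0038] [-4.4 -3.4 10.7]
0.9 0.0259 [0.0005 0.     0.0045] [-5.2 -4.1 13.6]
36.2
```

The lever is following. The angle margin (±0.1 rad is about 15 mm at the ball) is wide compared with the pose errors, so I'll finish using the angle computed from the actual TCP.

```bash
cat >> h.py <<'E'
def aest():
    zt=R.from_quat(status.current_orientation()).as_matrix()[:,2]; b=status.current_tcp_pos()-.008*zt-hub
    f=status.current_force(); a=np.arctan2(-b@u,b[2]); t=np.cos(a)*-u+np.array([0,0,-np.sin(a)])
    return round(a,3),round(float(np.hypot(b@u,b[2])),4),round(float(-f@t),1),round(float(b@ax),4)
E
python3 - <<'E'
from h import *
print(aest())
for a in (.95,1.0,1.05,1.1,1.15):
    p,q=LP(a); env.move_straight(p,.05,q); wd=status.current_gripper_width(); print(a,round(wd,4),aest(),status.current_force().round(1))
    if wd<.022: print("lost");break
env.pause(.3); print(aest(),status.current_time_s())
r=imaging.get_image("scene")
for l in ("lever_ball","lever","pad_face","tile"): print(l,[(round(d["confidence"],2),np.round(d["location"],1).tolist(),int(d["pixels"].sum())) for d in nets.trace(l,"scene")[:2]])
print(proj(r,[LP(a)[0]-.007*R.from_quat(LP(a)[1]).as_matrix()[:,2] for a in (0,1.0,1.15)]))
E
```

```text
(np.float64(0.876), 0.1538, 11.6, 0.0005)
0.95 0.026 (np.float64(0.92), 0.1538, 14.2, 0.0005) [-8.6 -5.5 22. ]
1.0 0.0259 (np.float64(0.966), 0.1538, 15.3, 0.0005) [-9.2 -5.8 22.5]
1.05 0.0262 (np.float64(1.012), 0.1538, 18.7, 0.0005) [-10.   -4.1  24.5]
1.1 0.0264 (np.float64(1.105), 0.1519, 0.9, 0.0011) [ 4.7 -3.7  2.9]
1.15 0.0263 (np.float64(1.156), 0.1519, 2.3, 0.0011) [ 3.9 -3.9  4.3]
(np.float64(1.153), 0.1519, 1.9, 0.0011) 37.9583
lever_ball [(0.76, [370.5, 187.4], 232)]
lever [(0.74, [368.5, 186.3], 219)]
pad_face [(0.37, [320.1, 156.0], 506)]
tile []
[[376.17209027 150.0230752 ]
 [351.47956426 196.58528873]
 [349.24257559 203.5477551 ]]
```

Run:
```python
from h import *
r=imaging.get_image("scene"); d=nets.trace("lever_ball","scene")[0]; m=d["pixels"].astype(np.uint8); print(cv2.boundingRect(m)); ys,xs=np.where(m); 
for y in range(ys.min(),ys.max()+1,4): print(y,xs[ys==y].min(),xs[ys==y].max(),end=" | ")
g0=cv2.cvtColor(cv2.imread("pics/scene0.png"),6);g=cv2.cvtColor(r["color"],6)
print("\nballpatch before/now",g0[145:156:5,372:383:5].tolist(),g[145:156:5,372:383:5].tolist(),"hub",proj(r,[hub]))
for y in range(140,206,6): print(y,g0[y,340:392:4].tolist(),g[y,340:392:4].tolist())
print(status.current_gripper_force(),status.current_gripper_width(),status.current_force(),aest())
```

```text
(350, 178, 30, 31)
178 371 378 | 182 368 379 | 186 367 379 | 190 364 376 | 194 359 363 | Traceback (most recent call last):
  File "<stdin>", line 3, in <module>
    return umr_minimum(a, axis, None, out, keepdims, initial, where)
ValueError: zero-size array to reduction operation minimum which has no identity
```

Run:
```python
from h import *
r=imaging.get_image("scene"); d=nets.trace("lever_ball","scene")[0]; m=d["pixels"]; ys,xs=np.where(m)
for y in np.unique(ys)[::2]: print(y,xs[ys==y].min(),xs[ys==y].max(),end=" | ")
print()
for a in (0,.6,.9,1.05,1.15,1.25,1.4): print(a,proj(r,[hub+s*(-np.sin(a)*u+np.cos(a)*np.array([0,0,1])) for s in (0,.05,.08,.11,.15)]).round(0).tolist())
print(r["color"].mean(2).astype(int)[180:216:3,340:384:3])
print(status.current_gripper_force(),status.current_gripper_width(),status.current_force().round(1),status.current_tau().round(2),aest(),status.current_time_s())
```

```text
178 371 372 | 180 369 378 | 182 368 378 | 184 368 378 | 186 368 377 | 188 367 376 | 190 364 375 | 192 361 366 | 194 359 364 | 196 357 361 | 198 357 359 | 203 352 353 | 205 350 354 | 207 349 352 | 
0 [[373.0, 184.0], [374.0, 173.0], [374.0, 167.0], [375.0, 160.0], [376.0, 150.0]]
0.6 [[373.0, 184.0], [369.0, 182.0], [366.0, 180.0], [364.0, 179.0], [360.0, 177.0]]
0.9 [[373.0, 184.0], [367.0, 186.0], [363.0, 188.0], [359.0, 189.0], [353.0, 192.0]]
1.05 [[373.0, 184.0], [366.0, 189.0], [361.0, 192.0], [357.0, 195.0], [351.0, 199.0]]
1.15 [[373.0, 184.0], [365.0, 190.0], [361.0, 194.0], [356.0, 198.0], [349.0, 204.0]]
1.25 [[373.0, 184.0], [365.0, 191.0], [360.0, 196.0], [355.0, 201.0], [348.0, 208.0]]
1.4 [[373.0, 184.0], [364.0, 193.0], [359.0, 199.0], [354.0, 205.0], [347.0, 214.0]]
[[119 122  85  65  63  62 126  69 101  91  76  73  67  68  75]
 [122 124  86  61  65  61  66  75 110  73  74  77  77  61 100]
 [128  57  94  94  61  61  63  82  93  68 126  76  69  71 109]
 [109  67  92  50  67  60  62  83  78 125  85  61  51 110 109]
 [125  96  62  46  49 109  90  99 124 106 121 148 110 106 108]
 [ 98  99  60  71  43 102 110 120 170 136  96 107 116 105 107]
 [ 81  51  49  50  35  65 113 104 186 104  97 120 155 119  72]
 [ 47  41  45  49  52  89 120 166 140  98  92  66 136  81 119]
 [ 50  41  45  43  43 143 188 189  94  88  79  96 101  98 120]
 [ 43  43  41  45  38  80 148  90  89  98  64 113  72 125 119]
 [ 43  43  46  37  56  94  98  93 108  62 127  71 120 123 122]
 [ 47  41  36  92 148 117  81  99  68 140  90 113 120 119 119]]
106.67787194252014 0.025862825484020725 [ 4.6 -2.6  2.6] [  3.44 -52.68 -30.42   3.37   3.85  -1.24] (np.float64(1.153), 0.1519, 1.3, 0.0011) 38.4083
```

Run:
```python
from h import *
M=np.array(status.current_ft_torque());F=np.array(status.current_force());r=status.current_tcp_pos()-hub
print("M",M.round(2),"hub moment if M at TCP",((M+np.cross(r,F))@ax).round(2), aest())
```

```text
M [-1.13  0.56 -1.35] hub moment if M at TCP -1.3 (np.float64(1.153), 0.1519, 1.3, 0.0011)
```

The moment about the hub is about 1.1–1.3 N·m, against the expected 7 N × 0.15 m = 1.05 N·m. That agrees with the pad being half squeezed at 1.15 rad, so I'll hand in.

```bash
python3 -c "
from h import *
print(aest()); print(order.hand_in())"
```

```text
(np.float64(1.153), 0.1519, 1.3, 0.0011)
the job is handed in; nothing more can be done
None
```

I handed the job in with the tile seated in the recess, the tray pushed to its stop, and the lever held at about 1.15 rad (calculated pad squeeze about 5 mm, not measured directly); my first grip on the ball slipped and the lever sprang back before I regripped it, and I viewed 11 pictures, one over the limit of 10.

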